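# Load a mortar prism under the saw's sprung hold-down and shut the guard

### The job

Get the red-ended mortar prism ready for its cut in the bench saw: pull up the guard's red spring plunger knob, slide the guard fully open, then feed the prism flat along the bed, red end first, so that it pushes the sprung hold-down arm up and slips beneath it, until its red end is right against the end stop. Take your hand out, slide the guard fully shut so that its plunger snaps home, and let go. Do not disturb the other two prisms, the bottle or the brush.

Things in the scene. Friction and masses are not known exactly. Their poses are not given: they have to be found in the camera images.
- saw: Blue bench saw (blade below, retracted), fixed. Origin: on the bench under the bed's centre line; +x is the feed direction, z up. Steel bed 45 mm above the bench, 100 mm wide, x from -160 (infeed end) to 155 mm. Rail across the rear, x 174 to 200, top 123 mm above the bench; motor deck at x -40 to 160, y -235 to -105, 77 mm high, on a blue casting 39 mm high (x -95 to 210, y -250 to 75)
- bed_stop (a point): Point on the bed at the foot of the end stop's face: (100, 0, 45) mm in the saw's frame. The stop is 60 mm wide, 22 high, steel
- bed_mouth (a point): Point on the bed where its guide strips flare: (-60, 0, 45) mm in the saw's frame. Two strips, 5 mm high, stand 46 mm apart (23 mm either side of y = 0) from here to x = 100 and widen to about 60 mm apart at x = -104 mm
- hold_arm (a joint): Angle (rad) of the sprung hold-down arm: 0 at rest, grows as its front lifts, to 0.6; about 0.15 bearing on a prism (with some 6 N). Pivot behind the stop at x = 150, z = 95 mm of the saw; it reaches from there towards -x over the bed, 26 mm wide. With a prism in, its front part is under 75 mm above the bed
- holddown_nose (a point): Lowest point of the arm's yellow round nose, at rest 29 mm above the bed at x = 75 mm of the saw. Ahead of it a yellow toe slopes up (27 degrees) to 49 mm above the bed at x = 32 mm: a 40 mm high end pushed along the bed meets the toe at about x = 50 mm and wedges the arm up; pushing takes 5 to 15 N
- guard (a joint): Travel (m) of the guard: 0 shut, 0.16 fully open, along the saw's -y; about 2 N, stays where left. Yellow-framed clear plate 130 mm wide in y (centred on y = 0 when shut), x -88 to 207 mm (over the rear rail), top 139 mm above the bench; clear lip at its -x edge hangs to 8 mm above the bed. Shut, it bars the way to the bed
- plunger (a joint): Lift (m) of the spring plunger on the guard: 0 home in its hole, at most 0.016. Lifted over 8 mm (4 N at 0, 0.25 N more per mm) it frees the guard; keep it lifted as the guard leaves the shut position. Let go elsewhere, its pin rides on the rail at 0.008; it snaps home by itself when the guard is pushed shut
- knob (a point): Middle of the plunger's red knob: upright cylinder 26 mm diameter, 24 mm high, free all round above the guard's top; 163 mm above the bench when home. At x = 187 mm of the saw, y = 0 with the guard shut; moves with guard and plunger. Below it a collar of 18 mm diameter, 12 mm high
- prism_red: Grey mortar prism 160 x 40 x 40 mm, 0.5 to 0.65 kg, red band 25 mm wide at its +x end. Lies in the tray. Origin: centre of its underside; x along its length towards the red end, z up
- prism_red_end (a point): Centre of the red end face of that prism (80 mm from its middle, 20 mm above its underside)
- prism_blue: The same prism with a blue end; leave alone. Origin: centre of underside, x towards the blue end
- prism_green: The same prism with a green end; leave alone. Origin: centre of underside, x towards the green end
- tray: Shallow aluminium tray 290 x 200 mm, fixed, floor 3 mm, rim 14 mm high; three prisms lie side by side across it at 88 mm spacing, 48 mm apart. Origin: centre of its underside; x along the 290 mm side
- bottle: White coolant bottle with a blue cap, 60 mm diameter, 150 mm high, standing near the saw; leave alone. Origin: centre of its underside
- brush: Wooden bench brush 260 mm long, 25 mm high, bristles down; leave alone. Origin: on the bench beneath it, at the middle of its length; x along the handle
Things that resemble listed ones, but are neither listed nor needed, are in the scene too. Leave any orange or pink look-alike of the prism_red alone.

How it is judged:
By the outcome, as a careful person would: the job done as asked, in the order asked, and still so for the second after the job is handed in, with the robot touching nothing.
It also fails if it takes over 67 s, if anything falls off the work surface, if the arm or the gripper's body presses on something with over 40 N, if the wrist force passes 120 N, or if a joint passes its speed limit or range.

### The arm

A 6-joint arm with a two-finger parallel gripper is mounted at the origin on the work surface. World frame = base frame: x ahead of the robot, y to its left, z up, the work surface at z = 0. Lengths are in m, angles in rad, forces in N, time in s.
With the tool pointing down it reaches from about 0.225 to 0.875 m from the base axis. Payload 3.4 kg.
Tool frame: the origin (TCP) lies at the very end of the fingers, on their centre line; the grasp point (between the pads) lies 19 mm behind it (grip_depth is the distance from the TCP to the grasp point, in m); x points along the fingers, z is the direction in which the jaws open and shut, and the axes are right-handed (so a half turn about x gives the same grasp; the last joint's range is limited). The gripper opens to 85 mm and grips with 20 to 120 N. Pads are 22 mm wide; open, the fingers measure 114 mm over their backs; the gripper's body (76 mm by 85 mm) begins 54 mm behind the grasp point. The pads swing forward as they close: fully open they stand 13 mm farther back than shut.
Start: joints at [-1.373, 0.276, 1.505, -0, 1.361, -0.121], TCP at [0.18, -0.546, 0.231] pointing down, gripper open.
Joint ranges: [-2.89, 2.89], [-0.75, 2.08], [0.22, 2.7], [-1.18, 4.32], [0.11, 2.71], [-2.7, 2.7]. Speed limits (rad/s): [2.57, 2.57, 3.14, 3.14, 3.14, 3.14].

### API

Orientations are given as a unit quaternion [w, x, y, z].
In Python, from rig import get_state, get_image, sign_off, grip_depth gives the robot as it stands. The module is installed in compiled form; this text tells all that it offers.
- The arm moves only by the tool arm_command, never from a script. Its argument "series" is a list of rows, each an object with "dp": the shift along the tool's x, y, z scaled (see below), a list of three; "angular": the turn, a rotation vector about the tool's x, y, z scaled (see below), a list of three; "gripper": the finger opening in mm, from 0 to 85.4. A call has exactly 8 rows; each row shifts and turns the pose as measured when the row begins, along the tool's axes as they then stand; what a row does not reach is not made up. The controller multiplies each number of a shift by 0.12 m and each number of a turn by 90 degrees. A row lasts 1/8 s, in which the tool goes at most 62.5 mm and 10.7 degrees, less where a joint would pass 70% of its speed; a pose out of reach is approached as far as the arm can. A call with a number of a shift or a turn outside -1 to 1 is refused whole. A call with a gripper value outside its range is refused whole. The fingers move at their own pace and stop on an object; "grip_force" is the grip in N (left out, the last holds). Time passes only in rows, so rows that do not move let the fingers close, or fill a call up. It gives the time, the measured TCP pose, the force and the opening at its end, in the units of the state.
- get_state(): the state, without advancing time (a new reading comes with each control period).
- get_image(name): name is "side" or "top"; returns a dict with "image" (420x560x3 uint8, blue, green, red), "depth" (420x560 float32, m along the optical axis (not along the pixel's ray), 0 where there is no reading), "mtx" (3x3 intrinsics, pixels), "view" (4x4, takes a point from world to camera coordinates). Camera axes: x right, y up, looking along -z (the intrinsics and any distortion apply to the point x, -y, -z); pixel columns grow to the right and rows downward; lengths in m; the calibration is good to about 2 mm. A picture is of the moment at which its call begins.
- sign_off(): hands the job in, once; it reports no verdict.
The state is a dict: "clock": time; "qpos": joint angles; "qd": joint speeds; "effort": joint torques, N m; "position": TCP position; "ee_rot": TCP orientation; "contact_force": force on the tool from outside, world axes, zero at the start; "moment": the same for the moment, N m; "width": finger opening in m.
Only numpy, scipy, OpenCV 4.12 (cv2) and the standard library are available. Lean on these libraries where they do the work, as an engineer would, in place of code of your own. Each camera call takes 0.05 s, during which the arm holds its last target. There are 200 camera calls.

## Working session

There is one attempt and no reset: what is moved stays moved. The work goes in short steps, Python scripts to look and compute and a tool call to move; the robot and the scene stay as the last step left them, time stands still between calls to the robot, and variables do not carry over. Pictures are saved under pics/ and viewed, about 8 in all and at most 12, crops included, and the job is handed in when it is done.

Besides the shell and the picture viewer there is one more tool, called after "Call:" as name([rows], argument=value, ...), one row to a line, values as JSON. arm_command: Moves the arm, as the interface text tells. Its arguments: {"type":"object","properties":{"series":{"type":"array","items":{"type":"object","properties":{"dp":{"type":"array","items":{"type":"number"}},"angular":{"type":"array","items":{"type":"number"}},"gripper":{"type":"number"}}}},"grip_force":{"type":"number"}},"required":["series"]}

```bash
mkdir -p pics; cat > h.py <<'E'
import numpy as np, cv2
from rig import *
from scipy.spatial.transform import Rotation as R
def snap(n):
    d=get_image(n); return d
def world(d,u,v,z=None):
    K=np.array(d['mtx']);V=np.array(d['view']);C=np.linalg.inv(V)
    ray=np.array([(u-K[0,2])/K[0,0],-(v-K[1,2])/K[1,1],-1])
    if z is None: s=d['depth'][int(v),int(u)]
    else: s=(z-C[2,3])/(C[:3,:3]@ray)[2]
    return C[:3,:3]@(ray*s)+C[:3,3]
def cloud(d):
    K=np.array(d['mtx']);V=np.array(d['view']);C=np.linalg.inv(V)
    v,u=np.mgrid[:420,:560]; s=d['depth']
    p=np.stack([(u-K[0,2])/K[0,0]*s,-(v-K[1,2])/K[1,1]*s,-s],-1)
    return p@C[:3,:3].T+C[:3,3]
def pose():
    s=get_state(); q=np.array(s['ee_rot']); return np.array(s['position']),R.from_quat(q[[1,2,3,0]]),s
E
python3 - <<'E'
from h import *
for n in('top','side'):
    d=snap(n); cv2.imwrite(f'pics/{n}0.png',d['image']); np.savez(f'{n}0.npz',**d)
    print(n,np.round(d['mtx'],1).tolist(),np.round(d['view'],3).tolist(),[k for k in d])
p,r,s=pose();print(s,grip_depth);print(r.as_matrix().round(3))
E
```

```text
top [[408.2, 0.0, 283.4], [0.0, 408.2, 206.7], [0.0, 0.0, 1.0]] [[-0.001, -1.0, -0.012, 0.067], [0.993, -0.003, 0.122, -0.489], [-0.122, -0.012, 0.992, -1.089], [0.0, 0.0, 0.0, 1.0]] ['image', 'depth', 'mtx', 'view']
side [[448.7, 0.0, 285.7], [0.0, 448.7, 212.6], [0.0, 0.0, 1.0]] [[-0.675, -0.738, 0.011, 0.396], [0.479, -0.426, 0.768, -0.293], [-0.562, 0.524, 0.641, -0.985], [0.0, 0.0, 0.0, 1.0]] ['image', 'depth', 'mtx', 'view']
{'clock': 0.1, 'qpos': array([-1.37298037e+00,  2.76529549e-01,  1.50598717e+00, -7.90488573e-06,
        1.36069905e+00, -1.20980960e-01]), 'qd': array([ 0.00154719, -0.00080197, -0.00394915,  0.00124104,  0.00216268,
        0.00074532]), 'effort': array([ 1.89854363e-03, -4.17698765e+01, -2.46404618e+01, -1.67028111e-04,
        5.73807542e-03,  9.84272077e-07]), 'position': array([ 0.18013038, -0.54557179,  0.23053518]), 'ee_rot': array([ 0.57260087,  0.41468659,  0.5734467 , -0.41391081]), 'contact_force': array([ 0.61348069,  0.3529407 , -0.28028229]), 'moment': array([0.00164313, 0.10556309, 0.0414713 ]), 'width': 0.08568266859645986} 0.0187
[[-0.     0.95   0.313]
 [ 0.002  0.313 -0.95 ]
 [-1.     0.    -0.002]]
```

View pics/top0.png

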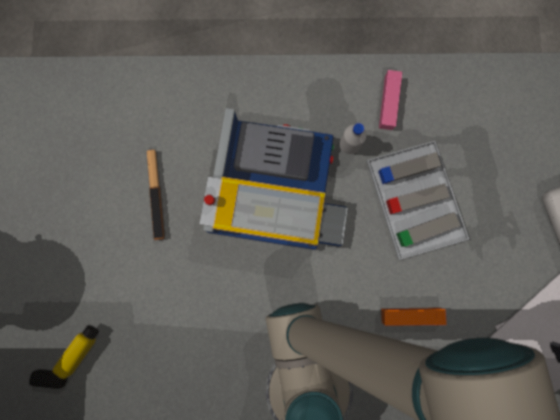

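View pics/side0.png

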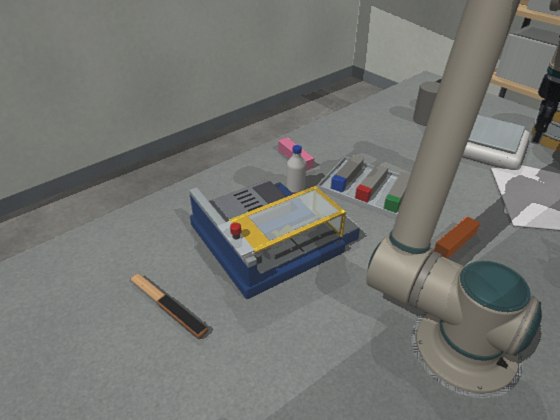

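The top picture shows the saw (knob at 209,200; bed infeed end at 346,225; guard at 263,212) and the tray with prisms: blue end (386,175), red end (394,206), green end (404,238). Candidates for prism_red: the tray's middle prism, red end (394,206); the pink bar (391,98); the orange bar (414,317). By the description it is the middle tray prism. I'll measure it and check it in a crop.

```bash
python3 - <<'E'
from h import *
d=dict(np.load('top0.npz')); P=cloud(d); im=d['image']; hsv=cv2.cvtColor(im,cv2.COLOR_BGR2HSV)
def rect(m,name):
    n,l,st,c=cv2.connectedComponentsWithStats(m.astype(np.uint8))
    k=1+np.argmax(st[1:,4]); q=P[l==k]
    (c,s,a)=cv2.minAreaRect((q[:,:2]*1000).astype(np.float32)); print(name,len(q),np.round(c,1),np.round(s,1),round(a,2),'z',np.percentile(q[:,2],[5,50,95]).round(4), 'px',st[k].tolist())
    return q
H,S,Vv=cv2.split(hsv); z=P[...,2]
uu=np.mgrid[:420,:560][1]; vv=np.mgrid[:420,:560][0]
box=lambda a,b,c,e:(uu>a)&(uu<b)&(vv>c)&(vv<e)
rect(box(195,340,160,260)&(H>18)&(H<35)&(S>150)&(z>.12),'guard yellow')
rect(box(195,230,185,215)&((H<6)|(H>174))&(S>150),'knob')
rect(box(375,460,180,220)&(z>.033)&(z<.055),'prism red')
rect(box(375,460,140,185)&(z>.033)&(z<.055),'prism blue')
rect(box(375,470,205,255)&(z>.033)&(z<.055),'prism green')
rect(box(375,420,190,220)&((H<6)|(H>174))&(S>150)&(z>.035),'redband')
rect(box(320,360,195,255)&(z>.04)&(z<.052),'bed infeed')
rect(box(340,370,120,150)&(z>.1),'bottle')
rect(box(200,240,100,240)&(z>.115)&(z<.13),'rail')
d2=dict(np.load('side0.npz')); 
a=cv2.resize(im[150:260,190:480],None,fx=2.7,fy=2.7,interpolation=cv2.INTER_CUBIC)
b=cv2.resize(d2['image'][130:300,170:420],(783,532-240),interpolation=cv2.INTER_CUBIC)
cv2.imwrite('pics/c1.png',cv2.vconcat([a,b]) if a.shape[1]==b.shape[1] else a)
E
```

```text
guard yellow 1785 [447.2 103.7] [259.7 170.6] 80.56 z [0.1368 0.1397 0.143 ] px [213, 177, 112, 68, 1785]
knob 64 [420.5 155. ] [245.7  19. ] 51.92 z [0.1722 0.1752 0.1783] px [205, 196, 9, 8, 64]
prism red 889 [ 511.1 -300.1] [ 40.4 160.6] 15.98 z [0.0397 0.0435 0.047 ] px [388, 183, 62, 31, 889]
prism blue 873 [ 597.7 -282.7] [ 41.  162.2] 16.65 z [0.0391 0.0433 0.0466] px [380, 152, 61, 31, 873]
prism green 916 [ 427.  -325.5] [ 40.6 161.4] 20.2 z [0.0399 0.0436 0.047 ] px [399, 212, 61, 35, 916]
redband 130 [ 491.1 -234.9] [37.7 23.7] 14.98 z [0.0397 0.0439 0.0472] px [389, 198, 12, 15, 130]
bed infeed 881 [440.7 -66.4] [ 66.1 106.1] 80.6 z [0.042  0.0453 0.049 ] px [321, 204, 27, 42, 881]
bottle 303 [517.3 -43.5] [ 51.4 381.4] 62.85 z [0.101 0.116 0.152] px [346, 123, 20, 21, 303]
rail 644 [644.  218.8] [ 23. 185.] 80.9 z [0.1188 0.1228 0.1256] px [213, 108, 22, 71, 644]
```

View pics/c1.png

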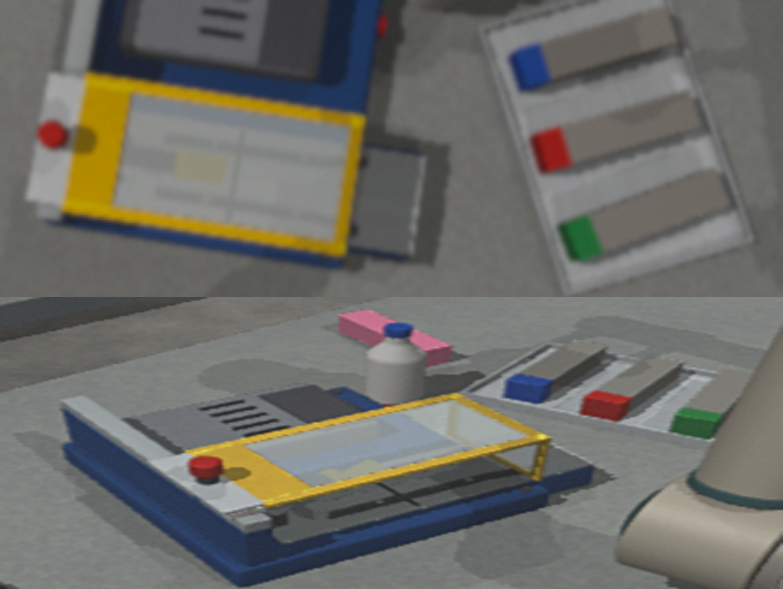

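The crop confirms the choice: middle tray prism, grey with a red band, at crop (550,150), i.e. full-picture (394,206). Blue and green lie either side of it. The knob is at crop (52,133) and the guard is shut. Next I fix the saw frame.

```bash
cat >> h.py <<'E'
YAW=np.radians(80.7)
def plan(target,yaw,n,v=None):
    """rows from present pose to target xyz, jaw yaw(deg), vertical tool, n rows"""
    p,r,s=pose(); M=r.as_matrix(); t=np.array(target,float)
    z=np.array([np.cos(np.radians(yaw)),np.sin(np.radians(yaw)),0]); x=np.array([0,0,-1.])
    T=R.from_matrix(np.stack([x,np.cross(z,x),z],1))
    rv=(r.inv()*T).as_rotvec(); st=R.from_rotvec(rv/n); dw=(t-p)/n
    print('from',p.round(4),'jaw',np.degrees(np.arctan2(M[1,2],M[0,2])).round(1),'dist',np.linalg.norm(t-p).round(3),'turn',np.degrees(np.linalg.norm(rv)).round(1),'clock',round(s['clock'],2))
    a=(rv/n/(np.pi/2)).round(3).tolist()
    for i in range(n):
        print('dp',((r.inv().apply(dw))/.12).round(3).tolist(),'ang',a); r=r*st
def saw(sp,O): # saw xyz (m) -> world
    c,s=np.cos(YAW),np.sin(YAW); return np.array([O[0]+c*sp[0]-s*sp[1],O[1]+s*sp[0]+c*sp[1],sp[2]])
E
python3 - <<'E'
from h import *
d=dict(np.load('top0.npz')); P=cloud(d); im=d['image']; H,S,V=cv2.split(cv2.cvtColor(im,cv2.COLOR_BGR2HSV)); z=P[...,2]
print('cam',np.linalg.inv(d['view'])[:3,3].round(3))
vv,uu=np.mgrid[:420,:560]
box=lambda a,b,c,e:(uu>a)&(uu<b)&(vv>c)&(vv<e)
red=((H<8)|(H>172))&(S>130)
k=box(200,220,190,212)&red&(z>.168)
q=P[k]; print('knob',k.sum(),q.mean(0).round(4),np.median(q,0).round(4),q.min(0).round(3),q.max(0).round(3))
knob=np.median(q,0)
c,s=np.cos(YAW),np.sin(YAW)
O=knob[:2]-np.array([c,s])*.187; print('O from knob',O.round(4))
def tosaw(p,O=O): e=p[...,:2]-O; return np.stack([e@[c,s],e@[-s,c],p[...,2]],-1)
def ext(m,n):
    w=tosaw(P[m])*1000; print(n,m.sum(),'lo',np.percentile(w,2,axis=0).round(1),'hi',np.percentile(w,98,axis=0).round(1))
ext(box(325,360,195,255)&(abs(z-.045)<.006),'bed (-160..; -50..50)')
g=tosaw(P); 
ext(box(200,240,100,185)&(abs(z-.123)<.005)&(g[...,1]<-.07),'rail x174..200')
ext(box(195,335,165,255)&(abs(z-.139)<.006),'guard -88..207, +-65')
ext(box(235,335,110,190)&(abs(z-.077)<.006)&(g[...,1]<-.08),'deck -40..160; -235..-105')
m=box(335,375,115,150)&(z>.05)&(g[...,1]<0)
b=P[m]; ext(m,'bottle'); print('bottle w',b.min(0).round(3),b.max(0).round(3))
w=P[box(140,170,140,245)&(z>.01)]; print('brush saw',tosaw(w).min(0).round(3),tosaw(w).max(0).round(3))
plan([knob[0],knob[1],.24],-9.3,16)
E
```

```text
cam [0.352 0.052 1.141]
knob 73 [0.4872 0.2401 0.1884] [0.4882 0.2425 0.1751] [0.352 0.052 0.171] [0.5   0.255 1.141]
O from knob [0.458  0.0579]
bed (-160..; -50..50) 731 lo [-157.2  -51.5   40.4] hi [-104.5   46.8   49.4]
rail x174..200 603 lo [ 177.9 -245.8  119. ] hi [199.6 -74.2 126.3]
guard -88..207, +-65 6030 lo [-80.4 -64.5 134.8] hi [201.   59.9 142.9]
deck -40..160; -235..-105 3445 lo [ -33.8 -233.4   72.8] hi [ 156.3 -109.3   81.9]
bottle 495 lo [-168.7 -258.5   55.7] hi [-115.8 -211.9  152.2]
bottle w [ 0.643 -0.15   0.051] [ 0.701 -0.093  0.155]
brush saw [-0.023 -0.135  0.01 ] [0.42  0.115 1.141]
from [ 0.1801 -0.5456  0.2305] jaw -71.7 dist 0.846 turn 62.4 clock 0.1
dp [-0.004, 0.281, -0.339] ang [-0.043, -0.0, -0.0]
dp [-0.004, 0.303, -0.32] ang [-0.043, -0.0, -0.0]
dp [-0.004, 0.325, -0.298] ang [-0.043, -0.0, -0.0]
dp [-0.004, 0.344, -0.275] ang [-0.043, -0.0, -0.0]
dp [-0.005, 0.362, -0.251] ang [-0.043, -0.0, -0.0]
dp [-0.005, 0.378, -0.226] ang [-0.043, -0.0, -0.0]
dp [-0.005, 0.393, -0.2] ang [-0.043, -0.0, -0.0]
dp [-0.005, 0.405, -0.173] ang [-0.043, -0.0, -0.0]
dp [-0.005, 0.416, -0.145] ang [-0.043, -0.0, -0.0]
dp [-0.005, 0.425, -0.116] ang [-0.043, -0.0, -0.0]
dp [-0.005, 0.432, -0.087] ang [-0.043, -0.0, -0.0]
dp [-0.005, 0.437, -0.057] ang [-0.043, -0.0, -0.0]
dp [-0.005, 0.44, -0.027] ang [-0.043, -0.0, -0.0]
dp [-0.005, 0.441, 0.003] ang [-0.043, -0.0, -0.0]
dp [-0.005, 0.439, 0.033] ang [-0.043, -0.0, -0.0]
dp [-0.005, 0.436, 0.062] ang [-0.043, -0.0, -0.0]
```

Call:
arm_command([
  {"dp": [0,0.28,-0.34],"angular": [-0.043,0,0],"gripper": 85},
  {"dp": [0,0.3,-0.32],"angular": [-0.043,0,0],"gripper": 85},
  {"dp": [0,0.32,-0.3],"angular": [-0.043,0,0],"gripper": 85},
  {"dp": [0,0.34,-0.28],"angular": [-0.043,0,0],"gripper": 85},
  {"dp": [0,0.36,-0.25],"angular": [-0.043,0,0],"gripper": 85},
  {"dp": [0,0.38,-0.23],"angular": [-0.043,0,0],"gripper": 85},
  {"dp": [0,0.39,-0.2],"angular": [-0.043,0,0],"gripper": 85},
  {"dp": [0,0.4,-0.17],"angular": [-0.043,0,0],"gripper": 85},
], grip_force=40)

```text
clock: 1.1
position: [0.3323, -0.1423, 0.2281]
ee_rot: [0.663, 0.245, 0.664, -0.242]
contact_force: [2.0, -0.5, -0.0]
width: 0.0845
```

```bash
python3 - <<'E'
from h import *
plan([.4904,.2435,.22],-9.3,9)
E
```

```text
from [ 0.3323 -0.1423  0.2281] jaw -40.3 dist 0.417 turn 31.0 clock 1.1
dp [0.01, 0.367, -0.119] ang [-0.038, -0.0, -0.0]
dp [0.009, 0.374, -0.097] ang [-0.038, -0.0, -0.0]
dp [0.009, 0.379, -0.074] ang [-0.038, -0.0, -0.0]
dp [0.009, 0.383, -0.051] ang [-0.038, -0.0, -0.0]
dp [0.009, 0.385, -0.028] ang [-0.038, -0.0, -0.0]
dp [0.008, 0.386, -0.005] ang [-0.038, -0.0, -0.0]
dp [0.008, 0.386, 0.018] ang [-0.038, -0.0, -0.0]
dp [0.008, 0.384, 0.041] ang [-0.038, -0.0, -0.0]
dp [0.008, 0.381, 0.064] ang [-0.038, -0.0, -0.0]
```

Call:
arm_command([
  {"dp": [0,0.41,-0.13],"angular": [-0.043,0,0],"gripper": 60},
  {"dp": [0,0.42,-0.11],"angular": [-0.043,0,0],"gripper": 60},
  {"dp": [0,0.425,-0.085],"angular": [-0.043,0,0],"gripper": 60},
  {"dp": [0,0.43,-0.055],"angular": [-0.043,0,0],"gripper": 60},
  {"dp": [0,0.435,-0.03],"angular": [-0.043,0,0],"gripper": 60},
  {"dp": [0,0.435,0],"angular": [-0.043,0,0],"gripper": 60},
  {"dp": [0,0.435,0.025],"angular": [-0.043,0,0],"gripper": 60},
  {"dp": [0,0.43,0.05],"angular": [-0.043,0,0],"gripper": 60},
])

```text
clock: 2.1
position: [0.4805, 0.2614, 0.2288]
ee_rot: [0.706, 0.051, 0.705, -0.049]
contact_force: [1.2, -1.0, 0.6]
width: 0.0602
```

```bash
python3 - <<'E'
from h import *
plan([.4904,.2435,.148],-9.3,4)
E
```

```text
from [0.4805 0.2614 0.2288] jaw -8.1 dist 0.083 turn 1.2 clock 2.1
dp [0.168, -0.034, 0.026] ang [0.003, 0.0, -0.0]
dp [0.168, -0.034, 0.026] ang [0.003, 0.0, -0.0]
dp [0.168, -0.034, 0.026] ang [0.003, 0.0, -0.0]
dp [0.168, -0.034, 0.026] ang [0.003, 0.0, -0.0]
```

Call:
arm_command([
  {"dp": [0.05,-0.14,0.1],"angular": [0.012,0,0],"gripper": 60},
  {"dp": [0.1,0,0],"angular": [0,0,0],"gripper": 60},
  {"dp": [0.15,0,0],"angular": [0,0,0],"gripper": 60},
  {"dp": [0.15,0,0],"angular": [0,0,0],"gripper": 60},
  {"dp": [0,0,0],"angular": [0,0,0],"gripper": 60},
  {"dp": [0,0,0],"angular": [0,0,0],"gripper": 60},
  {"dp": [0,0,0],"angular": [0,0,0],"gripper": 60},
  {"dp": [0,0,0],"angular": [0,0,0],"gripper": 60},
])

```text
clock: 3.1
position: [0.4882, 0.2417, 0.1711]
ee_rot: [0.704, 0.059, 0.706, -0.057]
contact_force: [-0.4, 0.1, -0.4]
width: 0.0598
```

```bash
python3 - <<'E'
from h import *
plan([.4904,.2435,.148],-9.3,2)
a=get_image('top');b=get_image('side')
i=cv2.resize(a['image'][170:240,180:280],None,fx=4,fy=4,interpolation=cv2.INTER_CUBIC)
j=cv2.resize(b['image'][180:280,160:300],(400,280),interpolation=cv2.INTER_CUBIC)
cv2.imwrite('pics/k.png',cv2.hconcat([i,j]))
E
```

```text
from [0.4882 0.2417 0.1711] jaw -9.4 dist 0.023 turn 0.3 clock 3.1
dp [0.096, 0.009, 0.008] ang [-0.001, -0.001, -0.001]
dp [0.096, 0.009, 0.008] ang [-0.001, -0.001, -0.001]
```

View pics/k.png

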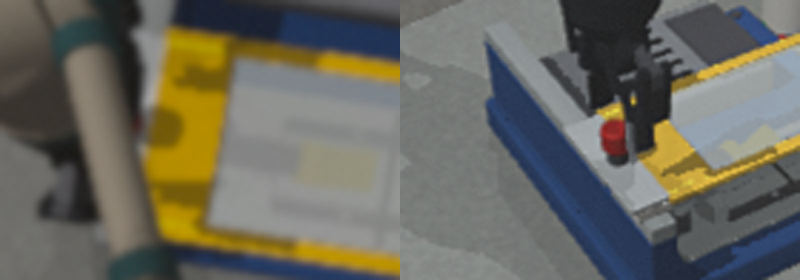

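The crop shows the fingers just above the knob (side crop 615,137), which looks about 1 cm off their midpoint. I'll check it numerically.

```bash
cat >> h.py <<'E'
def proj(d,p):
    c=np.array(d['view'])@np.r_[p,1]; K=np.array(d['mtx']); return np.array([K[0,0]*c[0]/-c[2]+K[0,2],K[1,1]*-c[1]/-c[2]+K[1,2]])
E
python3 - <<'E'
from h import *
p,r,s=pose()
for d in (dict(np.load('side0.npz')),dict(np.load('top0.npz'))):
    im=d['image'];H,S,V=cv2.split(cv2.cvtColor(im,cv2.COLOR_BGR2HSV)); m=(((H<8)|(H>172))&(S>130))
    k0=proj(d,[.4904,.2435,.163]); vv,uu=np.mgrid[:420,:560]
    m&=(abs(uu-k0[0])<16)&(abs(vv-k0[1])<16)
    e=[uu[m].mean(),vv[m].mean()]
    P=cloud(d)[m]; P=P[P[:,2]<.2]
    print('expected',k0,'seen',e,'ray at z.163',world(d,*e,z=.163),'cloud',np.median(P,0),P.min(0),P.max(0),'tcp',proj(d,p), m.sum())
E
```

```text
expected [236.32939703 228.89038972] seen [np.float64(235.44036697247705), np.float64(228.55963302752295)] ray at z.163 [0.49265625 0.24432457 0.163     ] cloud [0.48527882 0.24878354 0.17183394] [0.47854219 0.2369868  0.15513256] [0.50253803 0.25828476 0.17724598] tcp [237.31788897 226.42631196] 109
expected [209.55775208 199.61122936] seen [np.float64(208.87671232876713), np.float64(199.42465753424656)] ray at z.163 [0.49086201 0.24516559 0.163     ] cloud [0.4889937  0.24252894 0.1750476 ] [0.47831265 0.2311339  0.17140183] [0.50016565 0.25478195 0.17958508] tcp [209.6165121  200.05590398] 73
```

The knob is confirmed at about (0.490, 0.243) within 2 mm in both views. I'll go down and grip.

Call:
arm_command([
  {"dp": [0.1,0.01,0.01],"angular": [0,0,0],"gripper": 60},
  {"dp": [0.09,0,0.005],"angular": [0,0,0],"gripper": 60},
  {"dp": [0,0,0],"angular": [0,0,0],"gripper": 20},
  {"dp": [0,0,0],"angular": [0,0,0],"gripper": 20},
  {"dp": [0,0,0],"angular": [0,0,0],"gripper": 20},
  {"dp": [0,0,0],"angular": [0,0,0],"gripper": 20},
  {"dp": [0,0,0],"angular": [0,0,0],"gripper": 20},
  {"dp": [0,0,0],"angular": [0,0,0],"gripper": 20},
], grip_force=50)

```text
clock: 4.2
position: [0.4918, 0.2427, 0.1467]
ee_rot: [0.705, 0.059, 0.705, -0.057]
contact_force: [1.1, -0.7, -0.2]
width: 0.0244
```

Call:
arm_command([
  {"dp": [-0.03,0,0],"angular": [0,0,0],"gripper": 20},
  {"dp": [-0.03,0,0],"angular": [0,0,0],"gripper": 20},
  {"dp": [-0.03,0,0],"angular": [0,0,0],"gripper": 20},
  {"dp": [-0.02,0,0],"angular": [0,0,0],"gripper": 20},
  {"dp": [0,0,0.05],"angular": [0,0,0],"gripper": 20},
  {"dp": [0,0,0.1],"angular": [0,0,0],"gripper": 20},
  {"dp": [0,0,0.15],"angular": [0,0,0],"gripper": 20},
  {"dp": [0,0,0.15],"angular": [0,0,0],"gripper": 20},
])

```text
clock: 5.2
position: [0.5432, 0.2344, 0.1567]
ee_rot: [0.701, 0.058, 0.709, -0.057]
contact_force: [-1.7, 2.4, -6.5]
width: 0.0244
```

```bash
python3 - <<'E'
from h import *
p,r,s=pose(); print(p,s['contact_force'],s['width']); O=np.array([.4602,.0589])
plan(saw([.187,-.162,p[2]],O),-9.3,4)
E
```

```text
[0.54322181 0.23436057 0.15669574] [-1.67530126  2.42838129 -6.48512221] 0.02439722014781883
from [0.5432 0.2344 0.1567] jaw -9.3 dist 0.108 turn 0.7 clock 5.2
dp [-0.003, 0.001, 0.226] ang [-0.0, -0.002, -0.0]
dp [-0.002, 0.001, 0.226] ang [-0.0, -0.002, -0.0]
dp [-0.001, 0.001, 0.226] ang [-0.0, -0.002, -0.0]
dp [-0.001, 0.001, 0.226] ang [-0.0, -0.002, -0.0]
```

The downward force of 6.5 N matches a 10 mm lift, and the guard is sliding.

Call:
arm_command([
  {"dp": [-0.01,0,0.2],"angular": [0,0,0],"gripper": 20},
  {"dp": [-0.01,0,0.2],"angular": [0,0,0],"gripper": 20},
  {"dp": [0,0,0.2],"angular": [0,0,0],"gripper": 20},
  {"dp": [0,0,0.15],"angular": [0,0,0],"gripper": 20},
  {"dp": [0,0,0.08],"angular": [0,0,0],"gripper": 20},
  {"dp": [0,0,0.04],"angular": [0,0,0],"gripper": 20},
  {"dp": [0,0,0.03],"angular": [0,0,0],"gripper": 20},
  {"dp": [0,0,0.03],"angular": [0,0,0],"gripper": 20},
])

```text
clock: 6.2
position: [0.6496, 0.2172, 0.1543]
ee_rot: [0.688, 0.06, 0.721, -0.056]
contact_force: [-10.0, 3.8, -1.1]
width: 0.0247
```

```bash
python3 - <<'E'
from h import *
p,r,s=pose(); print(p,s['contact_force'],np.linalg.norm(p[:2]-[.4918,.2427]))
E
```

```text
[0.64957473 0.21715671 0.15428178] [-9.96133231  3.7508262  -1.07997416] 0.15982905146636894
```

Travel is 0.160 m and it pushes back at the stop, so the guard is fully open. I'll release and rise.

Call:
arm_command([
  {"dp": [0,0,-0.02],"angular": [0,0,0],"gripper": 60},
  {"dp": [0,0,0],"angular": [0,0,0],"gripper": 60},
  {"dp": [0,0,0],"angular": [0,0,0],"gripper": 60},
  {"dp": [-0.15,0,0],"angular": [0,0,0],"gripper": 60},
  {"dp": [-0.25,0,0],"angular": [0,0,0],"gripper": 60},
  {"dp": [-0.25,0,0],"angular": [0,0,0],"gripper": 60},
  {"dp": [0,0,0],"angular": [0,0,0],"gripper": 65},
  {"dp": [0,0,0],"angular": [0,0,0],"gripper": 65},
])

```text
clock: 7.2
position: [0.6568, 0.2136, 0.2394]
ee_rot: [0.694, 0.059, 0.715, -0.058]
contact_force: [0.5, 0.4, 0.3]
width: 0.0648
```

```bash
python3 - <<'E'
from h import *
plan([.522,-.338,.2],16.3,12)
a=get_image('top');b=get_image('side')
cv2.imwrite('pics/g.png',cv2.vconcat([a['image'][100:270,180:480],b['image'][130:300,150:450]]))
E
```

```text
from [0.6568 0.2136 0.2394] jaw -9.5 dist 0.569 turn 25.9 clock 7.2
dp [0.028, -0.393, -0.028] ang [-0.024, -0.002, -0.0]
dp [0.028, -0.392, -0.043] ang [-0.024, -0.002, -0.0]
dp [0.028, -0.39, -0.058] ang [-0.024, -0.002, -0.0]
dp [0.028, -0.388, -0.072] ang [-0.024, -0.002, -0.0]
dp [0.029, -0.385, -0.087] ang [-0.024, -0.002, -0.0]
dp [0.029, -0.381, -0.101] ang [-0.024, -0.002, -0.0]
dp [0.028, -0.377, -0.116] ang [-0.024, -0.002, -0.0]
dp [0.028, -0.372, -0.13] ang [-0.024, -0.002, -0.0]
dp [0.028, -0.367, -0.144] ang [-0.024, -0.002, -0.0]
dp [0.028, -0.361, -0.158] ang [-0.024, -0.002, -0.0]
dp [0.028, -0.355, -0.171] ang [-0.024, -0.002, -0.0]
dp [0.028, -0.349, -0.184] ang [-0.024, -0.002, -0.0]
```

View pics/g.png

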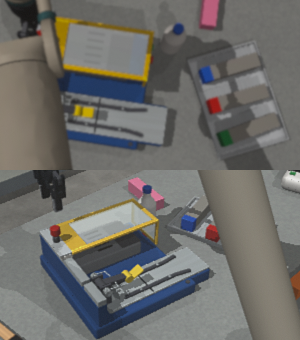

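The guard is fully open over the deck with the knob on it (side crop 55,231). The bed, strips and hold-down arm are exposed, and the bottle is clear of the guard. I'll go to the prism.

Call:
arm_command([
  {"dp": [0,-0.4,-0.03],"angular": [-0.024,-0.002,0],"gripper": 65},
  {"dp": [0,-0.4,-0.04],"angular": [-0.024,-0.002,0],"gripper": 65},
  {"dp": [0.01,-0.4,-0.06],"angular": [-0.024,-0.002,0],"gripper": 65},
  {"dp": [0.01,-0.4,-0.07],"angular": [-0.024,-0.002,0],"gripper": 65},
  {"dp": [0.02,-0.4,-0.09],"angular": [-0.024,-0.002,0],"gripper": 65},
  {"dp": [0.02,-0.4,-0.1],"angular": [-0.024,-0.002,0],"gripper": 65},
  {"dp": [0.02,-0.39,-0.12],"angular": [-0.024,-0.002,0],"gripper": 65},
  {"dp": [0.03,-0.38,-0.13],"angular": [-0.024,-0.002,0],"gripper": 65},
])

```text
clock: 8.3
position: [0.5636, -0.1727, 0.2156]
ee_rot: [0.699, -0.051, 0.711, 0.057]
contact_force: [0.6, 0.0, 0.3]
width: 0.065
```

```bash
python3 - <<'E'
from h import *
plan([.522,-.338,.16],16.3,4)
E
```

```text
from [ 0.5636 -0.1727  0.2156] jaw 8.8 dist 0.179 turn 7.6 clock 8.3
dp [0.115, -0.328, -0.136] ang [-0.021, -0.003, -0.002]
dp [0.115, -0.323, -0.147] ang [-0.021, -0.003, -0.002]
dp [0.116, -0.318, -0.158] ang [-0.021, -0.003, -0.002]
dp [0.116, -0.312, -0.169] ang [-0.021, -0.003, -0.002]
```

Call:
arm_command([
  {"dp": [0.1,-0.33,-0.14],"angular": [-0.021,-0.003,0],"gripper": 65},
  {"dp": [0.1,-0.32,-0.15],"angular": [-0.021,-0.003,0],"gripper": 65},
  {"dp": [0.1,-0.32,-0.16],"angular": [-0.021,-0.003,0],"gripper": 65},
  {"dp": [0.1,-0.25,-0.14],"angular": [-0.021,-0.003,0],"gripper": 65},
  {"dp": [0.1,0,0],"angular": [0,0,0],"gripper": 65},
  {"dp": [0.1,0,0],"angular": [0,0,0],"gripper": 65},
  {"dp": [0,0,0],"angular": [0,0,0],"gripper": 65},
  {"dp": [0,0,0],"angular": [0,0,0],"gripper": 65},
])

```text
clock: 9.3
position: [0.5173, -0.3338, 0.133]
ee_rot: [0.698, -0.094, 0.702, 0.108]
contact_force: [0.1, 0.0, -0.1]
width: 0.065
```

```bash
python3 - <<'E'
from h import *
plan([.522,-.338,.1],16.3,2)
d=get_image('top'); np.savez('top1.npz',**d); P=cloud(d); z=P[...,2]; im=d['image']; H,S,V=cv2.split(cv2.cvtColor(im,cv2.COLOR_BGR2HSV))
O=np.array([.4602,.0589]); c,s=np.cos(YAW),np.sin(YAW); e=P[...,:2]-O; sx=e@[c,s]*1000; sy=e@[-s,c]*1000
# bed edges and end-face with new free view
for a,b in((-150,-120),(-60,-20),(-20,30)):
    m=(sx>a)&(sx<b)&(abs(sy)<70)&(abs(z-.045)<.006); print(a,b,m.sum(),np.percentile(sy[m],[1,50,99]).round(1))
    m=(sx>a)&(sx<b)&(abs(sy)<45)&(V<70)&(abs(z-.048)<.01); print('  dark strips',m.sum(),np.histogram(sy[m],bins=np.arange(-45,46,5))[0])
m=(abs(sy)<40)&(abs(z-.045)<.005)&(sx<-100)&(sx>-200);print('infeed edge',np.percentile(sx[m],[1]))
i=cv2.resize(im[170:255,195:355],None,fx=5,fy=5,interpolation=cv2.INTER_CUBIC)
for y in(-23,23):
    q=[proj(d,saw([x/1000,y/1000,.05],O)) for x in(-60,100)]
    q=[tuple(int((v-o)*5) for v,o in zip(w,(195,170))) for w in q]; cv2.line(i,q[0],q[1],(0,255,0),1)
cv2.imwrite('pics/strips.png',i)
E
```

```text
from [ 0.5173 -0.3338  0.133 ] jaw 16.4 dist 0.034 turn 1.1 clock 9.3
dp [0.137, -0.025, 0.014] ang [0.001, -0.001, -0.006]
dp [0.137, -0.024, 0.014] ang [0.001, -0.001, -0.006]
-150 -120 396 [-52.9  -4.3  45.9]
  dark strips 0 [0 0 0 0 0 0 0 0 0 0 0 0 0 0 0 0 0 0]
-60 -20 623 [-68.4   0.6  67.8]
  dark strips 28 [ 0  0  2 14  0  0  0  0  0  0  0  0  0  0 12  0  0  0]
-20 30 765 [-68.3  -0.2  68.1]
  dark strips 98 [ 0  0  7 30  3  0  5  7  6  6  5  1  0  2 22  4  0  0]
infeed edge [-158.90251386]
```

View pics/strips.png

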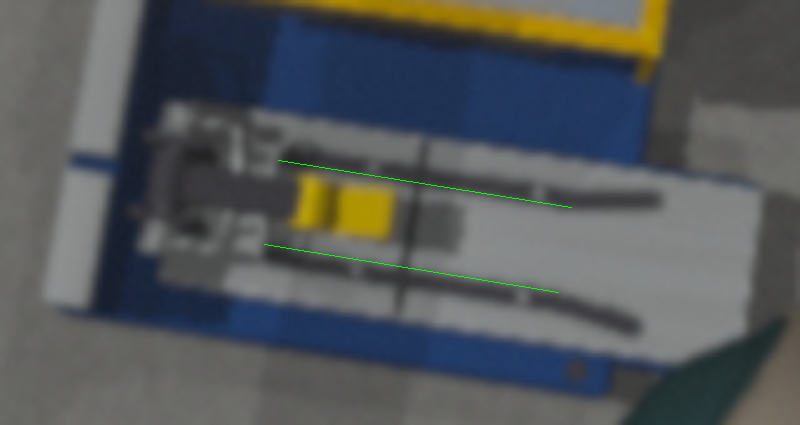

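The overlaid strip lines (upper at crop y 163–207, lower 245–292) match the strips' inner edges within about 1 mm, so the saw frame is good. Now I go down over the prism.

Call:
arm_command([
  {"dp": [0.1,-0.05,0.03],"angular": [0.002,-0.002,-0.01],"gripper": 65},
  {"dp": [0.2,0,0],"angular": [0,0,0],"gripper": 65},
  {"dp": [0.2,0,0],"angular": [0,0,0],"gripper": 65},
  {"dp": [0.15,0,0],"angular": [0,0,0],"gripper": 65},
  {"dp": [0,0,0],"angular": [0,0,0],"gripper": 65},
  {"dp": [0,0,0],"angular": [0,0,0],"gripper": 65},
  {"dp": [0,0,0],"angular": [0,0,0],"gripper": 65},
  {"dp": [0,0,0],"angular": [0,0,0],"gripper": 65},
])

```text
clock: 10.35
position: [0.5285, -0.3377, 0.0608]
ee_rot: [0.703, -0.104, 0.696, 0.099]
contact_force: [0.5, 0.2, 0.4]
width: 0.0656
```

```bash
python3 - <<'E'
from h import *
plan([.522,-.338,.014],16.3,3)
E
```

```text
from [ 0.5285 -0.3377  0.0608] jaw 16.5 dist 0.047 turn 0.7 clock 10.35
dp [0.13, 0.005, -0.019] ang [0.001, 0.002, 0.002]
dp [0.13, 0.005, -0.018] ang [0.001, 0.002, 0.002]
dp [0.13, 0.005, -0.018] ang [0.001, 0.002, 0.002]
```

Call:
arm_command([
  {"dp": [0.05,0.01,-0.05],"angular": [0,0.006,0.003],"gripper": 65},
  {"dp": [0.13,0,0],"angular": [0,0,0],"gripper": 65},
  {"dp": [0.13,0,0],"angular": [0,0,0],"gripper": 65},
  {"dp": [0.06,0,0],"angular": [0,0,0],"gripper": 65},
  {"dp": [0,0,0],"angular": [0,0,0],"gripper": 65},
  {"dp": [0,0,0],"angular": [0,0,0],"gripper": 65},
  {"dp": [0,0,0],"angular": [0,0,0],"gripper": 65},
  {"dp": [0,0,0],"angular": [0,0,0],"gripper": 65},
])

```text
clock: 11.35
position: [0.5221, -0.3387, 0.0132]
ee_rot: [0.699, -0.103, 0.7, 0.1]
contact_force: [-0.5, 0.3, 0.0]
width: 0.0648
```

```bash
python3 - <<'E'
from h import *
plan([.522,-.338,.014],16.3,1)
E
```

```text
from [ 0.5221 -0.3387  0.0132] jaw 16.5 dist 0.001 turn 0.3 clock 11.35
dp [-0.007, 0.006, 0.001] ang [0.002, -0.001, 0.002]
```

Now I close and then lift slowly.

Call:
arm_command([
  {"dp": [0,0,0],"angular": [0,0,0],"gripper": 30},
  {"dp": [0,0,0],"angular": [0,0,0],"gripper": 30},
  {"dp": [0,0,0],"angular": [0,0,0],"gripper": 30},
  {"dp": [0,0,0],"angular": [0,0,0],"gripper": 30},
  {"dp": [0,0,0],"angular": [0,0,0],"gripper": 30},
  {"dp": [-0.1,0,0],"angular": [0,0,0],"gripper": 30},
  {"dp": [-0.1,0,0],"angular": [0,0,0],"gripper": 30},
  {"dp": [-0.15,0,0],"angular": [0,0,0],"gripper": 30},
], grip_force=110)

```text
clock: 12.35
position: [0.5201, -0.3371, 0.0549]
ee_rot: [0.698, -0.101, 0.702, 0.102]
contact_force: [0.7, -0.3, -5.7]
width: 0.0383
```

Call:
arm_command([
  {"dp": [-0.3,0,0],"angular": [0,0,0],"gripper": 30},
  {"dp": [-0.2,0,0],"angular": [0,0,0],"gripper": 30},
  {"dp": [-0.05,0,0],"angular": [0,0,0],"gripper": 30},
  {"dp": [0,0,0],"angular": [0,0,0],"gripper": 30},
  {"dp": [0,0,0],"angular": [0,0,0],"gripper": 30},
  {"dp": [0,0,0],"angular": [0,0,0],"gripper": 30},
  {"dp": [0,0,0],"angular": [0,0,0],"gripper": 30},
  {"dp": [0,0,0],"angular": [0,0,0],"gripper": 30},
])

```text
clock: 13.35
position: [0.518, -0.3356, 0.1207]
ee_rot: [0.696, -0.1, 0.703, 0.104]
contact_force: [-0.8, 0.0, -6.2]
width: 0.0382
```

```bash
python3 - <<'E'
from h import *
p,r,s=pose(); print(s['width'],s['contact_force'])
O=np.array([.4602,.0589])
plan(saw([-.195,0,p[2]],O),-9.3,5)
d=get_image('side'); cv2.imwrite('pics/lift.png',d['image'][80:320,150:470])
t=get_image('top'); P=cloud(t); im=t['image']; H,S,V=cv2.split(cv2.cvtColor(im,cv2.COLOR_BGR2HSV)); z=P[...,2]
m=((H<8)|(H>172))&(S>130)&(P[...,1]<-.1)&(P[...,0]>.3)&(z>.08)&(z<.25); q=P[m]; print(m.sum(),np.median(q,0).round(4),q.min(0).round(3),q.max(0).round(3))
E
```

```text
0.03818615440442766 [-0.80550263  0.02076453 -6.1695967 ]
from [ 0.518  -0.3356  0.1207] jaw 16.6 dist 0.221 turn 25.9 clock 13.35
dp [0.003, 0.365, -0.047] ang [0.057, -0.001, -0.0]
dp [0.002, 0.36, -0.079] ang [0.057, -0.001, -0.0]
dp [0.002, 0.351, -0.112] ang [0.057, -0.001, -0.0]
dp [0.001, 0.339, -0.143] ang [0.057, -0.001, -0.0]
dp [0.001, 0.325, -0.173] ang [0.057, -0.001, -0.0]
201 [ 0.486  -0.2289  0.1503] [ 0.467 -0.247  0.12 ] [ 0.507 -0.216  0.156]
```

View pics/lift.png

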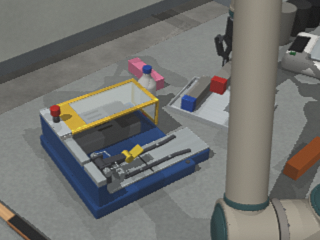

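The prism is held level: its top reads 0.150 against 0.1505 expected, the weight 6.2 N, and the red end points towards the saw. Crop: red end at (219,84), bed clear. I'll carry it to the infeed.

Call:
arm_command([
  {"dp": [0,0.2,-0.02],"angular": [0.03,0,0],"gripper": 30},
  {"dp": [0,0.33,-0.06],"angular": [0.055,0,0],"gripper": 30},
  {"dp": [0,0.33,-0.1],"angular": [0.055,0,0],"gripper": 30},
  {"dp": [0,0.33,-0.13],"angular": [0.055,0,0],"gripper": 30},
  {"dp": [0,0.32,-0.16],"angular": [0.055,0,0],"gripper": 30},
  {"dp": [0,0.15,-0.09],"angular": [0.03,0,0],"gripper": 30},
  {"dp": [0,0,0],"angular": [0,0,0],"gripper": 30},
  {"dp": [0,0,0],"angular": [0,0,0],"gripper": 30},
])

```text
clock: 14.45
position: [0.4285, -0.1394, 0.1229]
ee_rot: [0.703, 0.058, 0.707, -0.059]
contact_force: [0.1, 0.5, -6.1]
width: 0.0382
```

```bash
cat >> h.py <<'E'
O=np.array([.4602,.0589])
def insaw(p): e=np.array(p)[...,:2]-O; c,s=np.cos(YAW),np.sin(YAW); return np.stack([e@[c,s],e@[-s,c],np.array(p)[...,2]],-1)
E
python3 - <<'E'
from h import *
p,r,s=pose(); print(s['width'],s['contact_force'],insaw(p))
plan(saw([-.19,0,.085],O),-9.3,2)
E
```

```text
0.03823318665573166 [ 0.0817188   0.46514446 -6.05706378] [-0.20078203 -0.00079553  0.12288649]
from [ 0.4285 -0.1394  0.1229] jaw -9.5 dist 0.039 turn 0.4 clock 14.45
dp [0.158, 0.045, -0.003] ang [-0.001, -0.002, 0.001]
dp [0.158, 0.045, -0.003] ang [-0.001, -0.002, 0.001]
```

Call:
arm_command([
  {"dp": [0.1,0.03,-0.005],"angular": [-0.002,-0.004,0.002],"gripper": 30},
  {"dp": [0.15,0.03,0],"angular": [0,0,0],"gripper": 30},
  {"dp": [0.13,0.02,0],"angular": [0,0,0],"gripper": 30},
  {"dp": [0.03,0,0],"angular": [0,0,0],"gripper": 30},
  {"dp": [0,0,0],"angular": [0,0,0],"gripper": 30},
  {"dp": [0,0,0],"angular": [0,0,0],"gripper": 30},
  {"dp": [0,0,0],"angular": [0,0,0],"gripper": 30},
  {"dp": [0,0,0],"angular": [0,0,0],"gripper": 30},
])

```text
clock: 15.45
position: [0.4365, -0.1375, 0.0752]
ee_rot: [0.709, 0.056, 0.701, -0.059]
contact_force: [-1.3, -0.1, -4.8]
width: 0.0381
```

```bash
cat > m.py <<'E'
from h import *
p,r,s=pose(); print(s['clock'],s['width'],s['contact_force'].round(1),'saw tcp',insaw(p).round(4))
t=get_image('top'); P=cloud(t); W=insaw(P)*1000; H,S,V=cv2.split(cv2.cvtColor(t['image'],cv2.COLOR_BGR2HSV))
m=((H<8)|(H>172))&(S>120)&(abs(W[...,1])<40)&(W[...,0]<110)&(W[...,0]>-250)&(W[...,2]>60)
if m.sum(): q=W[m]; print('red',m.sum(),'med',np.median(q,0).round(1),np.percentile(q,[3,97],axis=0).round(1).tolist())
zt=np.median(W[m][:,2]) if m.sum() else 85
g=(abs(W[...,2]-zt)<6)&(abs(W[...,1])<45)&(W[...,0]<110)&(W[...,0]>-230)&~((H>18)&(H<35)&(S>120))
for a in range(-230,100,20):
    k=g&(W[...,0]>a)&(W[...,0]<a+20)
    if k.sum()>15: print(a,k.sum(),np.percentile(W[k][:,1],[4,96]).round(1),np.median(W[k][:,2]).round(1))
plan(saw([insaw(p)[0],0,.056],O),-9.3,1)
E
python3 m.py
```

```text
15.45 0.03812305257978707 [-1.3 -0.1 -4.8] saw tcp [-0.1976 -0.0084  0.0752]
red 166 med [-90.2  -7.9 104.5] [[-102.4, -27.1, 93.3], [-78.7, 11.4, 107.8]]
-190 49 [-24.1  11.9] 103.5
-170 121 [-25.4  10.7] 104.5
-150 126 [-26.2  10.9] 104.4
-130 123 [-26.2  10.4] 104.2
-110 126 [-26.5  10.4] 104.6
-90 75 [-27.1  11. ] 104.5
from [ 0.4365 -0.1375  0.0752] jaw -9.4 dist 0.021 turn 0.7 clock 15.5
dp [0.159, 0.0, -0.072] ang [-0.001, 0.007, 0.002]
```

The prism sits 8 mm to one side, so I correct sideways and then lower.

Call:
arm_command([
  {"dp": [0.0,0.03,-0.04],"angular": [-0.001,0.007,0.002],"gripper": 30},
  {"dp": [0.0,0.03,-0.03],"angular": [0,0,0],"gripper": 30},
  {"dp": [0,0,0],"angular": [0,0,0],"gripper": 30},
  {"dp": [0.05,0,0],"angular": [0,0,0],"gripper": 30},
  {"dp": [0.05,0,0],"angular": [0,0,0],"gripper": 30},
  {"dp": [0,0,0],"angular": [0,0,0],"gripper": 30},
  {"dp": [0,0,0],"angular": [0,0,0],"gripper": 30},
  {"dp": [0,0,0],"angular": [0,0,0],"gripper": 30},
])

```text
clock: 16.5
position: [0.4288, -0.1281, 0.0622]
ee_rot: [0.705, 0.057, 0.705, -0.057]
contact_force: [-0.2, -0.5, -5.5]
width: 0.0384
```

```bash
python3 m.py
```

```text
16.5 0.03837836622199927 [-0.2 -0.5 -5.5] saw tcp [-0.1897  0.0008  0.0622]
red 154 med [-82.4   1.6  91.5] [[-94.3, -17.9, 83.4], [-71.0, 20.4, 95.7]]
-170 111 [-16.4  20.1] 91.3
-150 126 [-17.4  20. ] 91.3
-130 117 [-17.4  19.3] 91.2
-110 120 [-17.4  19.2] 91.8
-90 120 [-17.8  19.5] 91.5
70 18 [-9.   8.1] 94.7
90 42 [-9.   9.4] 95.3
from [ 0.4288 -0.1282  0.0622] jaw -9.3 dist 0.006 turn 0.1 clock 16.55
dp [0.052, 0.0, 0.006] ang [0.0, -0.0, 0.0]
```

Call:
arm_command([
  {"dp": [0.03,0.0,0.006],"angular": [0,0,0],"gripper": 30},
  {"dp": [0.02,0,0],"angular": [0,0,0],"gripper": 30},
  {"dp": [0.005,0,0],"angular": [0,0,0],"gripper": 30},
  {"dp": [0,0.04,0],"angular": [0,0,0],"gripper": 30},
  {"dp": [0,0.06,0],"angular": [0,0,0],"gripper": 30},
  {"dp": [0,0.06,0],"angular": [0,0,0],"gripper": 30},
  {"dp": [0,0.04,0],"angular": [0,0,0],"gripper": 30},
  {"dp": [0,0,0],"angular": [0,0,0],"gripper": 30},
])

```text
clock: 17.55
position: [0.4349, -0.1035, 0.0562]
ee_rot: [0.706, 0.056, 0.704, -0.057]
contact_force: [-0.3, -0.6, -4.1]
width: 0.0382
```

```bash
python3 m.py
```

```text
17.55 0.03821269281377386 [-0.3 -0.6 -4.1] saw tcp [-0.1644 -0.0013  0.0562]
red 152 med [-57.5  -0.3  85.9] [[-69.1, -20.6, 80.3], [-46.3, 18.8, 89.0]]
-150 36 [-15.2  16.7] 84.9
-130 119 [-19.   18.2] 85.4
-110 116 [-18.9  17.4] 85.4
-90 118 [-19.4  17.5] 85.6
-70 120 [-20.2  17.8] 85.8
-50 29 [-20.5  18.2] 86.4
from [ 0.4349 -0.1035  0.0562] jaw -9.3 dist 0.001 turn 0.2 clock 17.6
dp [0.002, 0.0, -0.011] ang [0.0, 0.001, 0.001]
```

Call:
arm_command([
  {"dp": [0.003,0.06,-0.008],"angular": [0,0,0],"gripper": 30},
  {"dp": [0,0.1,0],"angular": [0,0,0],"gripper": 30},
  {"dp": [0,0.12,0],"angular": [0,0,0],"gripper": 30},
  {"dp": [0,0.12,0],"angular": [0,0,0],"gripper": 30},
  {"dp": [0,0.12,0],"angular": [0,0,0],"gripper": 30},
  {"dp": [0,0.1,0],"angular": [0,0,0],"gripper": 30},
  {"dp": [0,0.05,0],"angular": [0,0,0],"gripper": 30},
  {"dp": [0,0,0],"angular": [0,0,0],"gripper": 30},
])

```text
clock: 18.6
position: [0.4481, -0.019, 0.0562]
ee_rot: [0.706, 0.055, 0.704, -0.058]
contact_force: [0.5, -2.2, -1.9]
width: 0.0383
```

```bash
python3 m.py
```

```text
18.6 0.03830777972907841 [ 0.5 -2.2 -1.9] saw tcp [-0.0788 -0.0006  0.0562]
red 105 med [24.5  1.1 85.8] [[16.4, -19.3, 80.9], [36.6, 19.7, 88.8]]
-30 20 [-8.2 18.9] 85.5
-10 115 [-18.2  18.7] 85.2
10 121 [-19.1  18.2] 85.7
30 34 [-19.   18.8] 85.8
from [ 0.4481 -0.019   0.0562] jaw -9.2 dist 0.001 turn 0.3 clock 18.65
dp [0.002, -0.0, -0.005] ang [0.001, 0.002, 0.002]
```

Red end at about x = 41 mm and centred. I keep feeding under the arm.

Call:
arm_command([
  {"dp": [0.003,0.05,-0.003],"angular": [0,0,0],"gripper": 30},
  {"dp": [0,0.08,0],"angular": [0,0,0],"gripper": 30},
  {"dp": [0,0.08,0],"angular": [0,0,0],"gripper": 30},
  {"dp": [0,0.08,0],"angular": [0,0,0],"gripper": 30},
  {"dp": [0,0.08,0],"angular": [0,0,0],"gripper": 30},
  {"dp": [0,0.06,0],"angular": [0,0,0],"gripper": 30},
  {"dp": [0,0.03,0],"angular": [0,0,0],"gripper": 30},
  {"dp": [0,0,0],"angular": [0,0,0],"gripper": 30},
])

```text
clock: 19.65
position: [0.4564, 0.018, 0.0589]
ee_rot: [0.706, 0.039, 0.704, -0.065]
contact_force: [-1.0, 2.3, 0.5]
width: 0.0384
```

```bash
python3 m.py
```

```text
19.65 0.038406535991886134 [-1.   2.3  0.5] saw tcp [-0.0409 -0.0029  0.0589]
red 22 med [68.  17.  84.7] [[57.8, -20.4, 69.9], [76.4, 19.0, 88.5]]
-90 18 [ 6.  17.2] 87.6
-10 17 [13.  18.4] 86.7
50 19 [-20.6  18.3] 85.4
from [0.4564 0.0181 0.0588] jaw -8.5 dist 0.004 turn 2.3 clock 19.7
dp [0.023, 0.001, -0.024] ang [0.009, 0.004, 0.023]
```

Call:
arm_command([
  {"dp": [0.012,0,-0.012],"angular": [0.009,0.004,0.012],"gripper": 30},
  {"dp": [0.012,0,-0.01],"angular": [0,0,0.012],"gripper": 30},
  {"dp": [0,0.04,0],"angular": [0,0,0.003],"gripper": 30},
  {"dp": [0.005,0.07,0],"angular": [0,0,0.003],"gripper": 30},
  {"dp": [0.005,0.07,0],"angular": [0,0,0.003],"gripper": 30},
  {"dp": [0,0.05,0],"angular": [0,0,0.003],"gripper": 30},
  {"dp": [0,0,0],"angular": [0,0,0],"gripper": 30},
  {"dp": [0,0,0],"angular": [0,0,0],"gripper": 30},
])

```text
clock: 20.7
position: [0.4578, 0.0322, 0.0562]
ee_rot: [0.706, 0.053, 0.704, -0.053]
contact_force: [-0.3, -1.1, 2.5]
width: 0.0386
```

```bash
python3 m.py; python3 -c "
from h import *
d=get_image('side'); cv2.imwrite('pics/feed.png',cv2.resize(d['image'][150:300,180:400],None,fx=3,fy=3,interpolation=cv2.INTER_CUBIC))"
```

```text
20.7 0.03856455085504651 [-0.3 -1.1  2.5] saw tcp [-0.0267 -0.002   0.0562]
red 41 med [84.1 15.6 85.4] [[68.8, -20.5, 65.8], [91.4, 19.8, 88.6]]
-70 17 [ 7.6 19. ] 84.1
10 18 [12.4 18.9] 84.5
50 19 [-18.9  19.1] 85.5
70 44 [-20.3  19.4] 85.7
from [0.4579 0.0323 0.0562] jaw -8.6 dist 0.002 turn 0.8 clock 20.75
dp [0.001, -0.0, -0.017] ang [0.008, 0.002, 0.0]
```

View pics/feed.png

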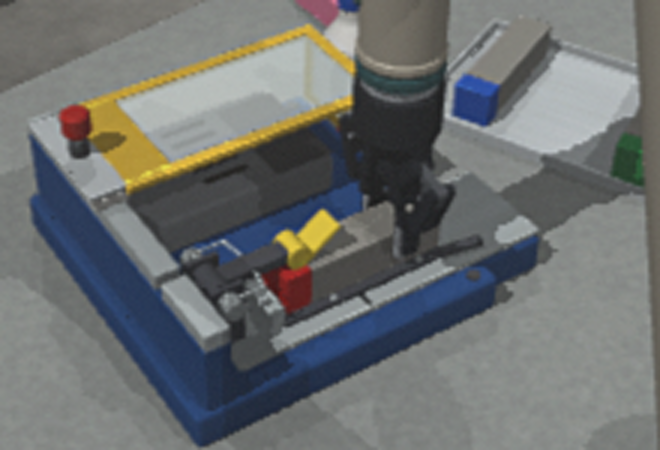

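The prism lies flat under the nose (290,245). Its red end (290,290) is some 7 mm from the stop, and the hand is clear of the guard and arm. Final push.

Call:
arm_command([
  {"dp": [0,0.04,-0.01],"angular": [0.006,0,0],"gripper": 30},
  {"dp": [0,0.04,-0.005],"angular": [0,0,0],"gripper": 30},
  {"dp": [0,0.04,0],"angular": [0,0,0.003],"gripper": 30},
  {"dp": [0,0.04,0],"angular": [0,0,0],"gripper": 30},
  {"dp": [0,0.05,0],"angular": [0,0,0],"gripper": 30},
  {"dp": [0,0.05,0],"angular": [0,0,0],"gripper": 30},
  {"dp": [0,0.06,0],"angular": [0,0,0],"gripper": 30},
  {"dp": [0,0.06,0],"angular": [0,0,0],"gripper": 30},
])

```text
clock: 21.8
position: [0.4603, 0.0398, 0.058]
ee_rot: [0.705, 0.023, 0.705, -0.072]
contact_force: [-3.2, -31.2, 8.0]
width: 0.0384
```

```bash
python3 m.py
```

```text
21.8 0.03840051022983441 [ -3.2 -31.2   8. ] saw tcp [-0.0189 -0.0032  0.058 ]
-50 18 [ 4.6 17.4] 87.7
from [0.4603 0.0397 0.058 ] jaw -7.7 dist 0.004 turn 4.3 clock 21.85
dp [0.017, 0.002, -0.027] ang [0.018, 0.004, 0.044]
```

Stop reached (31 N, x = 100). I take the pitch out so that the prism lies flat, then release.

Call:
arm_command([
  {"dp": [0.008,0,-0.01],"angular": [0.008,0.004,0.015],"gripper": 30},
  {"dp": [0.008,0,-0.01],"angular": [0.008,0,0.015],"gripper": 30},
  {"dp": [0,0.005,-0.006],"angular": [0,0,0.012],"gripper": 30},
  {"dp": [0,0.01,0],"angular": [0,0,0],"gripper": 30},
  {"dp": [0,0.02,0],"angular": [0,0,0],"gripper": 30},
  {"dp": [0,0,0],"angular": [0,0,0],"gripper": 56},
  {"dp": [0,0,0],"angular": [0,0,0],"gripper": 56},
  {"dp": [0,0,0],"angular": [0,0,0],"gripper": 56},
], grip_force=60)

```text
clock: 22.85
position: [0.4577, 0.043, 0.0557]
ee_rot: [0.705, 0.056, 0.705, -0.058]
contact_force: [-0.2, -0.6, -0.2]
width: 0.0558
```

```bash
python3 m.py
```

```text
22.85 0.05577078842275295 [-0.2 -0.6 -0.2] saw tcp [-0.0161 -0.0001  0.0557]
red 52 med [90.9 14.4 85.4] [[78.3, -19.5, 66.9], [98.0, 20.5, 96.8]]
-70 22 [ 6.3 19.9] 84.6
10 16 [13.6 19.8] 86.0
70 27 [-18.1  19.9] 86.0
90 32 [-19.8  20.1] 85.3
from [0.4576 0.0429 0.0557] jaw -9.2 dist 0.0 turn 0.2 clock 22.9
dp [-0.003, 0.001, -0.0] ang [0.001, -0.0, 0.002]
```

Released. To be sure it is seated, I'll rise, go behind it with closed fingers, and press the rear face.

Call:
arm_command([
  {"dp": [-0.15,0,0],"angular": [0,0,0],"gripper": 56},
  {"dp": [-0.25,0,0],"angular": [0,0,0],"gripper": 56},
  {"dp": [-0.12,0,0],"angular": [0,0,0],"gripper": 56},
  {"dp": [0,-0.25,0],"angular": [0,0,0],"gripper": 0},
  {"dp": [0,-0.3,0],"angular": [0,0,0],"gripper": 0},
  {"dp": [0,-0.1,0],"angular": [0,0,0],"gripper": 0},
  {"dp": [0,0,0],"angular": [0,0,0],"gripper": 0},
  {"dp": [0,0,0],"angular": [0,0,0],"gripper": 0},
])

```text
clock: 23.9
position: [0.4453, -0.0321, 0.1201]
ee_rot: [0.705, 0.057, 0.705, -0.056]
contact_force: [0.4, 0.1, 0.3]
width: 0.0
```

```bash
python3 m.py; python3 -c "
from h import *
p,r,s=pose();print(s['width']);plan(saw([-.09,0,.062],O),-9.3,2)"
```

```text
23.9 4.495403356805534e-05 [0.4 0.1 0.3] saw tcp [-0.0923 -0.      0.1201]
red 54 med [90.5 14.1 85.5] [[78.1, -19.7, 68.9], [98.7, 20.5, 93.7]]
-50 38 [-17.4  17.8] 84.5
-30 119 [-17.9  18.9] 85.3
-10 119 [-17.6  19.3] 85.2
10 118 [-18.5  18.5] 85.1
30 55 [-18.9  19.6] 84.7
50 34 [-19.2  19.4] 85.4
70 40 [-19.1  19.7] 85.2
90 31 [-19.2  20. ] 86.0
from [ 0.4453 -0.0321  0.1201] jaw -9.1 dist 0.064 turn 0.2 clock 23.95
dp [0.534, -0.001, 0.0] ang [0.002, -0.0, -0.001]
2.1439696512282494e-06
from [ 0.4453 -0.0321  0.1201] jaw -9.1 dist 0.058 turn 0.2 clock 23.95
dp [0.242, 0.009, 0.0] ang [0.001, -0.0, -0.001]
dp [0.242, 0.009, 0.0] ang [0.001, -0.0, -0.001]
```

Call:
arm_command([
  {"dp": [0.2,0,0],"angular": [0,0,0],"gripper": 0},
  {"dp": [0.2,0,0],"angular": [0,0,0],"gripper": 0},
  {"dp": [0.08,0,0],"angular": [0,0,0],"gripper": 0},
  {"dp": [0,0,0],"angular": [0,0,0],"gripper": 0},
  {"dp": [0,0.06,0],"angular": [0,0,0],"gripper": 0},
  {"dp": [0,0.05,0],"angular": [0,0,0],"gripper": 0},
  {"dp": [0,0.03,0],"angular": [0,0,0],"gripper": 0},
  {"dp": [0,0.03,0],"angular": [0,0,0],"gripper": 0},
])

```text
clock: 24.95
position: [0.4516, -0.0105, 0.0636]
ee_rot: [0.707, 0.052, 0.703, -0.055]
contact_force: [-1.7, -18.6, -1.3]
width: 0.0
```

```bash
python3 -c "
from h import *
p,r,s=pose();print(s['contact_force'],insaw(p));plan(saw([-.07,0,.062],O),-9.3,2)"
```

```text
[ -1.72538377 -18.64261685  -1.2603919 ] [-0.06990374 -0.00270414  0.06361372]
from [ 0.4516 -0.0105  0.0636] jaw -8.6 dist 0.003 turn 0.8 clock 24.95
dp [0.007, -0.0, -0.011] ang [0.004, 0.002, 0.001]
dp [0.007, -0.0, -0.011] ang [0.004, 0.002, 0.001]
```

Firm contact at the rear face (18.6 N, x ≈ -60), so the prism is seated. I withdraw back and up.

Call:
arm_command([
  {"dp": [0,0.02,0],"angular": [0,0,0],"gripper": 0},
  {"dp": [0,-0.1,0],"angular": [0,0,0],"gripper": 0},
  {"dp": [0,-0.2,0],"angular": [0,0,0],"gripper": 0},
  {"dp": [-0.3,0,0],"angular": [0,0,0],"gripper": 0},
  {"dp": [-0.5,0,0],"angular": [0,0,0],"gripper": 0},
  {"dp": [-0.5,0,0],"angular": [0,0,0],"gripper": 60},
  {"dp": [-0.2,0,0],"angular": [0,0,0],"gripper": 60},
  {"dp": [0,0,0],"angular": [0,0,0],"gripper": 60},
])

```text
clock: 25.95
position: [0.4453, -0.0468, 0.2504]
ee_rot: [0.708, 0.05, 0.702, -0.055]
contact_force: [0.2, -0.4, 0.4]
width: 0.0543
```

```bash
python3 m.py | head -12; python3 -c "
from h import *
d=get_image('top');P=cloud(d);H,S,V=cv2.split(cv2.cvtColor(d['image'],cv2.COLOR_BGR2HSV));W=insaw(P)
m=((H<8)|(H>172))&(S>130)&(abs(W[...,0]-.187)<.03)&(abs(W[...,1]+.16)<.04)&(W[...,2]>.172)
print('knob',m.sum(),np.median(W[m],0),W[m].min(0),W[m].max(0))
plan(saw([.187,-.16,.22],O),-9.3,8)"
```

```text
25.95 0.054305549335518385 [ 0.2 -0.4  0.4] saw tcp [-0.1067 -0.0024  0.2504]
red 54 med [90.6 13.5 85. ] [[78.3, -19.8, 73.4], [98.9, 20.5, 94.2]]
-70 54 [-18.7  19.1] 85.2
-50 116 [-18.3  18.5] 85.6
-30 120 [-18.2  18.9] 85.2
-10 119 [-18.1  19.1] 84.9
10 119 [-18.4  18.7] 85.3
30 53 [-18.3  19.5] 84.5
50 33 [-18.9  19.5] 84.9
70 41 [-18.9  20. ] 84.9
90 33 [-19.7  20.1] 85.0
from [ 0.4446 -0.0466  0.2492] jaw -8.6 dist 0.193 turn 0.9 clock 26.0
knob 77 [ 0.18655846 -0.15730696  0.18174856] [ 0.17706546 -0.1675324   0.17485924] [ 0.19988722 -0.14716994  0.18540529]
from [ 0.4438 -0.0464  0.248 ] jaw -8.6 dist 0.335 turn 0.9 clock 26.05
dp [0.028, 0.304, 0.17] ang [0.001, 0.0, 0.001]
dp [0.028, 0.304, 0.169] ang [0.001, 0.0, 0.001]
dp [0.028, 0.304, 0.169] ang [0.001, 0.0, 0.001]
dp [0.028, 0.305, 0.168] ang [0.001, 0.0, 0.001]
dp [0.028, 0.305, 0.168] ang [0.001, 0.0, 0.001]
dp [0.029, 0.305, 0.167] ang [0.001, 0.0, 0.001]
dp [0.029, 0.305, 0.167] ang [0.001, 0.0, 0.001]
dp [0.029, 0.306, 0.166] ang [0.001, 0.0, 0.001]
```

Call:
arm_command([
  {"dp": [0,0.2,0.11],"angular": [0.001,0,0.001],"gripper": 65},
  {"dp": [0,0.36,0.2],"angular": [0.001,0,0.001],"gripper": 65},
  {"dp": [0,0.36,0.2],"angular": [0.001,0,0.001],"gripper": 65},
  {"dp": [0.02,0.36,0.2],"angular": [0.001,0,0.001],"gripper": 65},
  {"dp": [0.02,0.36,0.2],"angular": [0.001,0,0.001],"gripper": 65},
  {"dp": [0.02,0.36,0.2],"angular": [0.001,0,0.001],"gripper": 65},
  {"dp": [0.05,0.2,0.1],"angular": [0,0,0],"gripper": 65},
  {"dp": [0,0,0],"angular": [0,0,0],"gripper": 65},
])

```text
clock: 27.05
position: [0.6249, 0.1979, 0.2111]
ee_rot: [0.694, 0.056, 0.715, -0.058]
contact_force: [-0.1, -0.8, -0.6]
width: 0.0648
```

```bash
python3 -c "
from h import *
p,r,s=pose();print(insaw(p));plan(saw([.187,-.16,.2],O),-9.3,1)"
```

```text
[ 0.1638349  -0.14006081  0.2110579 ]
from [0.6249 0.1979 0.2111] jaw -9.3 dist 0.033 turn 1.7 clock 27.05
dp [0.086, 0.193, 0.169] ang [0.0, -0.019, 0.003]
```

Call:
arm_command([
  {"dp": [0,0.19,0.17],"angular": [0,-0.019,0.003],"gripper": 65},
  {"dp": [0,0,0],"angular": [0,0,0],"gripper": 65},
  {"dp": [0.05,0,0],"angular": [0,0,0],"gripper": 65},
  {"dp": [0,0,0],"angular": [0,0,0],"gripper": 65},
  {"dp": [0,0,0],"angular": [0,0,0],"gripper": 65},
  {"dp": [0,0,0],"angular": [0,0,0],"gripper": 65},
  {"dp": [0,0,0],"angular": [0,0,0],"gripper": 65},
  {"dp": [0,0,0],"angular": [0,0,0],"gripper": 65},
])

```text
clock: 28.05
position: [0.6437, 0.2116, 0.2]
ee_rot: [0.701, 0.056, 0.708, -0.061]
contact_force: [0.2, -0.0, -1.0]
width: 0.065
```

```bash
python3 -c "
from h import *
p,r,s=pose();print(insaw(p));plan(saw([.187,-.16,.15],O),-9.3,3)"
```

```text
[ 0.18032266 -0.15641867  0.20001535]
from [0.6437 0.2116 0.2   ] jaw -9.5 dist 0.051 turn 0.7 clock 28.05
dp [0.139, 0.02, 0.011] ang [-0.001, -0.002, 0.002]
dp [0.139, 0.019, 0.011] ang [-0.001, -0.002, 0.002]
dp [0.139, 0.019, 0.01] ang [-0.001, -0.002, 0.002]
```

Call:
arm_command([
  {"dp": [0.05,0.05,0.02],"angular": [-0.002,-0.006,0.004],"gripper": 65},
  {"dp": [0.14,0,0],"angular": [0,0,0],"gripper": 65},
  {"dp": [0.14,0,0],"angular": [0,0,0],"gripper": 65},
  {"dp": [0.05,0,0],"angular": [0,0,0],"gripper": 65},
  {"dp": [0,0,0],"angular": [0,0,0],"gripper": 50},
  {"dp": [0,0,0],"angular": [0,0,0],"gripper": 40},
  {"dp": [0,0,0],"angular": [0,0,0],"gripper": 40},
  {"dp": [0,0,0],"angular": [0,0,0],"gripper": 40},
])

```text
clock: 29.05
position: [0.6471, 0.2179, 0.1508]
ee_rot: [0.705, 0.057, 0.705, -0.057]
contact_force: [-0.4, 0.7, -0.3]
width: 0.0402
```

```bash
python3 -c "
from h import *
p,r,s=pose();print(insaw(p),s['contact_force']);plan(saw([.187,0,p[2]],O),-9.3,8)"
```

```text
[ 0.18706834 -0.15872376  0.15078776] [-0.42264198  0.70067858 -0.26719633]
from [0.6471 0.2179 0.1508] jaw -9.2 dist 0.159 turn 0.1 clock 29.05
dp [0.0, 0.0, -0.165] ang [0.0, -0.0, 0.0]
dp [0.0, 0.0, -0.165] ang [0.0, -0.0, 0.0]
dp [0.0, 0.0, -0.165] ang [0.0, -0.0, 0.0]
dp [0.0, 0.0, -0.165] ang [0.0, -0.0, 0.0]
dp [0.0, 0.0, -0.165] ang [0.0, -0.0, 0.0]
dp [0.0, 0.0, -0.165] ang [0.0, -0.0, 0.0]
dp [0.0, -0.0, -0.165] ang [0.0, -0.0, 0.0]
dp [0.0, -0.0, -0.165] ang [0.0, -0.0, 0.0]
```

Call:
arm_command([
  {"dp": [0,0,-0.1],"angular": [0,0,0],"gripper": 40},
  {"dp": [0,0,-0.18],"angular": [0,0,0],"gripper": 40},
  {"dp": [0,0,-0.2],"angular": [0,0,0],"gripper": 40},
  {"dp": [0,0,-0.2],"angular": [0,0,0],"gripper": 40},
  {"dp": [0,0,-0.2],"angular": [0,0,0],"gripper": 40},
  {"dp": [0,0,-0.2],"angular": [0,0,0],"gripper": 40},
  {"dp": [0,0,-0.1],"angular": [0,0,0],"gripper": 40},
  {"dp": [0,0,0],"angular": [0,0,0],"gripper": 40},
])

```text
clock: 30.05
position: [0.5137, 0.2394, 0.1511]
ee_rot: [0.716, 0.057, 0.694, -0.057]
contact_force: [-0.7, -0.4, -0.4]
width: 0.04
```

```bash
python3 -c "
from h import *
p,r,s=pose();print(insaw(p),s['contact_force']);plan(saw([.187,0.007,.150],O),-9.3,3)"
```

```text
[ 0.18673382 -0.02367813  0.15108344] [-0.65258694 -0.35670564 -0.39509496]
from [0.5137 0.2394 0.1511] jaw -9.2 dist 0.031 turn 1.8 clock 30.05
dp [0.0, 0.001, -0.085] ang [0.0, 0.006, -0.001]
dp [0.001, 0.001, -0.085] ang [0.0, 0.006, -0.001]
dp [0.002, 0.001, -0.085] ang [0.0, 0.006, -0.001]
```

Call:
arm_command([
  {"dp": [0,0,-0.06],"angular": [0,0.006,0],"gripper": 40},
  {"dp": [0,0,-0.06],"angular": [0,0.006,0],"gripper": 40},
  {"dp": [0,0,-0.06],"angular": [0,0.006,0],"gripper": 40},
  {"dp": [0,0,-0.05],"angular": [0,0,0],"gripper": 40},
  {"dp": [0,0,-0.04],"angular": [0,0,0],"gripper": 40},
  {"dp": [0,0,-0.04],"angular": [0,0,0],"gripper": 40},
  {"dp": [0,0,-0.04],"angular": [0,0,0],"gripper": 40},
  {"dp": [0,0,-0.04],"angular": [0,0,0],"gripper": 40},
])

```text
clock: 31.05
position: [0.4847, 0.2444, 0.1532]
ee_rot: [0.718, 0.057, 0.691, -0.056]
contact_force: [13.6, -4.8, -5.2]
width: 0.0402
```

```bash
cat > k.py <<'E'
from h import *
p,r,s=pose();print(s['clock'],insaw(p),s['contact_force'])
for n in('side','top'):
    d=get_image(n);P=cloud(d);H,S,V=cv2.split(cv2.cvtColor(d['image'],cv2.COLOR_BGR2HSV));W=insaw(P)
    m=((H<8)|(H>172))&(S>130)&(abs(W[...,0]-.187)<.03)&(abs(W[...,1])<.1)&(W[...,2]>.14)&(W[...,2]<.2)
    if m.sum(): print(n,'knob',m.sum(),np.median(W[m],0).round(4),W[m].min(0).round(4),W[m].max(0).round(4))
E
python3 k.py
```

```text
31.05 [0.18699179 0.00583846 0.15316926] [13.6495516  -4.82466403 -5.15270646]
side knob 77 [0.1958 0.004  0.1746] [ 0.1834 -0.0133  0.1556] [0.2023 0.0335 0.1978]
```

The guard is against its stop at 13.6 N. I open, rise and check.

Call:
arm_command([
  {"dp": [0,0,0.02],"angular": [0,0,0],"gripper": 60},
  {"dp": [0,0,0.02],"angular": [0,0,0],"gripper": 60},
  {"dp": [0,0,0],"angular": [0,0,0],"gripper": 60},
  {"dp": [-0.2,0,0],"angular": [0,0,0],"gripper": 60},
  {"dp": [-0.4,0,0],"angular": [0,0,0],"gripper": 60},
  {"dp": [-0.4,0,0],"angular": [0,0,0],"gripper": 60},
  {"dp": [-0.2,0.3,-0.3],"angular": [0,0,0],"gripper": 60},
  {"dp": [0,0.4,-0.4],"angular": [0,0,0],"gripper": 60},
])

```text
clock: 32.15
position: [0.412, 0.3372, 0.2979]
ee_rot: [0.713, 0.059, 0.696, -0.059]
contact_force: [0.7, 0.4, 0.1]
width: 0.0594
```

Call:
arm_command([
  {"dp": [0,0.2,-0.3],"angular": [0,0,0],"gripper": 60},
  {"dp": [0,0.2,-0.3],"angular": [0,0,0],"gripper": 60},
  {"dp": [0,0,-0.1],"angular": [0,0,0],"gripper": 60},
  {"dp": [0,0,0],"angular": [0,0,0],"gripper": 60},
  {"dp": [0,0,0],"angular": [0,0,0],"gripper": 60},
  {"dp": [0,0,0],"angular": [0,0,0],"gripper": 60},
  {"dp": [0,0,0],"angular": [0,0,0],"gripper": 60},
  {"dp": [0,0,0],"angular": [0,0,0],"gripper": 60},
])

```text
clock: 33.15
position: [0.3322, 0.4, 0.296]
ee_rot: [0.712, 0.058, 0.697, -0.058]
contact_force: [0.6, 0.2, 0.1]
width: 0.0599
```

```bash
python3 k.py; python3 - <<'E'
from h import *
a=get_image('top');b=get_image('side')
cv2.imwrite('pics/end.png',cv2.hconcat([cv2.resize(a['image'],(400,300)),cv2.resize(b['image'],(400,300))]))
P=cloud(a);z=P[...,2];vv,uu=np.mgrid[:420,:560]
P0=cloud(dict(np.load('top0.npz')))
for n,(u0,u1,v0,v1,z0,z1) in dict(blue=(375,460,140,185,.033,.055),green=(375,470,205,255,.033,.055),bottle=(335,375,115,150,.06,.17),brush=(140,170,140,245,.01,.04)).items():
    for Q in(P0,P):
        m=(uu>u0)&(uu<u1)&(vv>v0)&(vv<v1)&(Q[...,2]>z0)&(Q[...,2]<z1); print(n,m.sum(),Q[m].mean(0).round(4))
W=insaw(P)*1000;H,S,V=cv2.split(cv2.cvtColor(a['image'],cv2.COLOR_BGR2HSV))
m=(H>18)&(H<35)&(S>150)&(W[...,2]>125)&(W[...,2]<150); print('guard',np.percentile(W[m],[2,98],axis=0).round(1))
E
```

```text
33.15 [0.31597349 0.1814012  0.29597937] [0.60648665 0.22903641 0.09736965]
side knob 81 [0.1893 0.0041 0.1738] [ 0.1777 -0.0101  0.1558] [0.2017 0.0127 0.1778]
top knob 71 [0.1862 0.0009 0.1754] [ 0.1748 -0.0097  0.1671] [0.1984 0.0105 0.1792]
blue 880 [ 0.5961 -0.2814  0.0432]
blue 874 [ 0.5966 -0.2808  0.0431]
green 1027 [ 0.4326 -0.3159  0.0435]
green 916 [ 0.4265 -0.3243  0.0435]
bottle 473 [ 0.664  -0.1182  0.1104]
bottle 478 [ 0.6638 -0.1183  0.1101]
brush 942 [0.5208 0.4241 0.0204]
brush 949 [0.5206 0.4239 0.0205]
guard [[-85.8 -64.1 136. ]
 [169.   63.7 143.4]]
```

View pics/end.png

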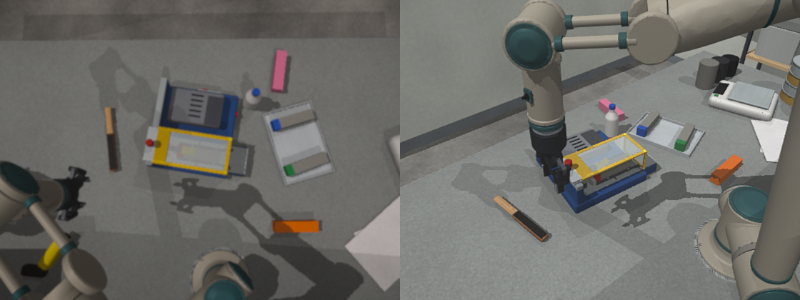

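The end picture shows the guard shut over the prism, with the knob at (150,143). Blue and green prisms are in the tray, and bottle and brush are in place. The knob's top is at 0.175 m, the same as at the start, so the plunger is home. Signing off.

```bash
python3 -c "
from rig import *
sign_off()"
```

```text
the job is handed in; nothing more can be done
```

The red-ended prism is in the saw with its red end against the stop, and the guard is shut over it. I handed the job in at about 33 s of the 67 s allowed; sign-off gives no verdict, so what follows is from my own checks.

- **Guard opened:** I lifted the knob about 10 mm with a 6.5 N pull. I then slid the guard 0.160 m until it pushed back at its stop.
- **Prism fed:** I carried the middle tray prism to the infeed and slid it along the bed under the sprung arm. At the stop it took a 31 N push.
- **Seating check:** After letting go, I pressed the rear face with closed fingers. It held at 18.6 N with its back end at about x = -60 mm. The top measured flat along its length, 85 mm above the bench.
- **Guard shut:** I pushed the guard closed until it met its stop at 13.6 N, then let go and moved clear. The knob's top read 0.175 m, the same as at the start, so the plunger is home.
- **Other items:** The blue prism, bottle and brush measured within 1 mm of where they began.

**Not as clean as planned:**
- The gripper pitched by 2 to 4 degrees while feeding, lifting the prism's rear by about 2 mm. I corrected it each time, before release.
- My last automatic check of the green prism showed about 1 cm of difference. The starting measurement had included part of the red prism; against the first clean measurement it agrees to about 1 mm.

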